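Draw the self-centring lens vice up on the glass blank

TASK

The glass blank lying on the rest of the self-centring lens vice has to be held for gauging: turn the vice's bronze turnbuckle body by its tommy bars, one bar after the next, so that both V-jaws draw in together, centre the blank and grip it firmly. Go by feel: stop when the bars have become about half as hard again to push as they were with the jaws free, because screwing on would chip the glass; then let go. Leave the blank lying flat and do not disturb the spare blank or the other things on the counter.

Things in the scene. Friction and masses are not known exactly. Their poses are not given: they have to be found in the camera images.
- sleeve (a joint): Turning of the turnbuckle body, rad: 0 = jaws wide open, 7 = end stop; starts at 0.4 to 1.2. At 0 one of its four bars points straight up. It grows, and both jaws close, when the upper bars move from the robot's side towards the blank (right-handed turn about the vice's +y axis). Each jaw moves 1.91 mm per rad; in all 2 to 5.3 rad are needed
- sleeve_mid (a point): Centre of the turnbuckle body, on its level axis, 140 mm up: bronze hexagonal bar 34 x 90 mm between two green posts (tops 161 mm up); it turns but does not shift. Round its hub stand four steel tommy bars at right angles, 10 mm thick, each with a black ball 18 mm across centred 76 mm from the axis. Free turning takes 0.45 N m (6 to 8 N at a bar); the grip on the blank adds to that. It stays as it is left
- vice: The vice, fixed to the counter: green base 235 x 340 x 22 mm. Origin on the counter straight below the centre of the turnbuckle body; x points from the robot's side towards the blank, y along the turnbuckle, z up. Threaded steel rods (20 mm) run out of both ends of the body, left-hand thread at the +y end with the brass band, right-hand at the other, to one sliding jaw each
- vice_rest (a point): Centre of the cork-topped round rest (64 mm across) that the blank lies on, 36 mm above the counter, 100 mm along the vice's x from the turnbuckle's axis; also the point on which the jaws close
- jaw_left: Sliding jaw at the vice's +y end: dark saddle with an upright lug 158 mm high holding the rod, and a sprung steel plate with a cork-faced 90-degree V, 42 to 54 mm above the counter. Origin at the vice's origin when wide open; moves to the vice's -y by 1.91 mm per rad of the body. 45 to 115 N is a firm grip (0.17 to 0.44 N m more than free turning); 150 N would chip the glass
- jaw_right: The mirror-image jaw at the vice's -y end; its origin moves to the vice's +y by 1.91 mm per rad of the turnbuckle body
- blank_a_mid (a point): Centre of a frosted glass lens blank: disc about 100 mm across, 25 mm thick at the edge (31 mm at the domed middle), about 0.5 kg. The two blanks differ by a few mm in diameter and either may be the one in the vice. Both jaws bear on it from somewhere between 2.9 and 4.8 rad of the body on; from there their grip rises by roughly 100 N per rad
- blank_b_mid (a point): Centre of the other frosted glass blank, same form. Whichever blank is not in the vice lies on the round walnut stand at the left and stays there
- blank_a: The first blank; origin at the centre of its underside, z up
- blank_b: The second blank; origin at the centre of its underside, z up
- gauge: Aluminium lens gauge with a dial face, 64 mm across, 16 mm thick, lying face up on the counter; origin under its centre. Bystander
- cup: Black bakelite centering cup, 68 mm across the mouth, 58 mm high, standing; origin under its centre. Bystander
- lap: Brass polishing lap standing face down, 76 mm across, 86 mm high with its stem; origin under its centre. Bystander
- flask: White plastic bottle with a red cap, 60 mm across, 160 mm high, standing; origin under its centre. Bystander
Not all that is in view belongs to the job. What is shaped like the blank_b but green or pink is not meant.

How it is judged:
At the end, for the whole second after the job is handed in: Both jaws press on the blank in the vice with more than 30 N each, its centre is within 5 mm of the centre of the rest (seen from above), it lies flat within 0.06 rad and is at rest, and the turnbuckle body is not turning (below 0.05 rad/s) (((contact force between each of jaw_left, jaw_right and blank_a above 30 N and horizontal distance between blank_a_mid and vice_rest below 0.005 m and angle between blank_a_mid's own z axis and vertical below 0.06 rad and linear speed of blank_a below 0.01 m/s) or (contact force between each of jaw_left, jaw_right and blank_b above 30 N and horizontal distance between blank_b_mid and vice_rest below 0.005 m and angle between blank_b_mid's own z axis and vertical below 0.06 rad and linear speed of blank_b below 0.01 m/s)) and velocity of joint sleeve between -0.05 and 0.05 rad/s); the robot touches nothing.
It fails at once if a jaw squeezes a glass blank with more than 150 N (contact force between any of jaw_left, jaw_right and blank_a above 150 N or contact force between any of jaw_left, jaw_right and blank_b above 150 N).
It fails at once if the blank in the vice is lifted or carried off, or the spare blank, the lens gauge, the cup, the brass lap or the bottle is moved by more than 20 mm (distance of any of blank_a_mid, blank_b_mid, gauge, cup, lap, flask from where it was at the start of the episode above 0.02 m).
It also fails if it takes over 67 s, if anything falls off the work surface, if the arm or the gripper's body presses on something with over 40 N, if the wrist force passes 120 N, or if a joint passes its speed limit or range.

ROBOT

A 6-joint arm with a two-finger parallel gripper is mounted at the origin on the work surface. World frame = base frame: x ahead of the robot, y to its left, z up, the work surface at z = 0. Lengths are in m, angles in rad, forces in N, time in s.
With the tool pointing down it reaches from about 0.375 to 0.975 m from the base axis. Payload 3.8 kg.
Tool frame: the origin (TCP) lies between the finger pads; the fingertips stand ctrl.tip_reach ahead of it and the grasp point (between the pads) lies 11 mm behind it (ctrl.tip_reach is the distance from the TCP to the fingertips, in m); x points along the fingers, z is the direction in which the jaws open and shut, and the axes are right-handed (so a half turn about x gives the same grasp; the last joint's range is limited). The gripper opens to 88 mm and grips with 3 to 60 N. Pads are 18 mm wide; open, the fingers measure 123 mm over their backs; the gripper's body (75 mm by 187 mm) begins 45 mm behind the grasp point.
Start: joints at [1.096, 0.264, 1.604, -0, 1.274, -0.037], TCP at [0.286, 0.611, 0.247] pointing down, gripper open.
Joint ranges: [-2.63, 2.63], [-0.94, 2.18], [0.31, 2.57], [-1.31, 4.45], [0, 2.66], [-2.55, 2.55]. Speed limits (rad/s): [2.57, 2.57, 3.14, 3.14, 3.14, 3.14].

INTERFACE

Orientations are given as a 3x3 rotation matrix whose columns are the frame's x, y, z axes.
In Python, from cell import ctrl gives the robot as it stands. The module is installed in compiled form; this text tells all that it offers.
- The arm moves only by the tool play_rows, never from a script. Its arguments are lists of equal length, an entry for each row: "delta_pos": the shift along the tool's x, y, z in units of 25 mm (1.0 is 25 mm), a list of three; "turn": the turn about the tool's x in rad; "fingers": the opening, from 0 (shut) to 1 (fully open). A call has 1 to 8 rows; each row is the pose to reach, as a shift and turn from the pose commanded when the call began, along the tool's axes at that moment; what a row does not reach only later rows make up. A row lasts 1/10 s, in which the tool goes at most 50 mm and 8.59 degrees, less where a joint would pass 70% of its speed; a pose out of reach is approached as far as the arm can. A call with a gripper value outside its range is refused whole. The fingers move at their own pace and stop on an object; "squeeze" is the grip in N (left out, the last holds). Time passes only in rows, so rows that repeat a pose let the fingers close. It gives the time, the measured TCP pose, the force and the opening at its end, in the units of the state.
- ctrl.state(): the state, without advancing time (a new reading comes with each control period).
- ctrl.grab_frame(name): name is "side" or "top" or "wrist"; returns a dict with "color" (420x560x3 uint8, red, green, blue), "z_map" (420x560 float32, m along the optical axis (not along the pixel's ray), 0 where there is no reading), "fx", "fy", "cx", "cy" (pixels), "dist" ([k1, k2, p1, p2, k3] as OpenCV has them; the pictures are not rectified), "eye" and "rotation" of the camera in the world. Camera axes: x right, y up, looking along -z (the intrinsics and any distortion apply to the point x, -y, -z); pixel columns grow to the right and rows downward; lengths in m; the calibration is good to about 2 mm. A picture is of the moment at which its call begins.
- ctrl.finish_job(): hands the job in, once; it reports no verdict.
Trained networks look in a picture, given as the dict that the camera call returned (one of the last four; its "shot" number tells which), for a name from the list of things; names that differ only in an ending like _2 or _b are one class to them, and where a whole thing is asked for, a point or a joint stands for the part that bears it (a point fixed in the world has none). Each returns a list of dicts, best first, with "p" (0 to 1); they miss things now and then, are a little off and sometimes report something else, mostly with a low value. They report only what shows in the picture. A call takes as long as a camera call. They do not tell look-alikes from the thing itself.
- ctrl.search_frame(picture, label): "position" ([column, row] in pixels, amid what is visible of it).
- ctrl.place_of(picture, label): "position" ([column, row] in pixels: a listed point, or the origin of a listed thing).
The state is a dict: "clock": time; "joint_pos": joint angles; "dq": joint speeds; "joint_torque": joint torques, N m; "position": TCP position; "eef_rot": TCP orientation; "wrist_force": force on the tool from outside, world axes, zero at the start; "moment": the same for the moment, N m; "width": finger opening in m.
Only numpy, scipy, OpenCV 4.12 (cv2) and the standard library are available. Lean on these libraries where they do the work, as an engineer would, in place of code of your own. Each camera call takes 0.05 s, during which the arm holds its last target. There are 200 camera calls.

## Working session

There is one attempt and no reset: what is moved stays moved. The work goes in short steps, Python scripts to look and compute and a tool call to move; the robot and the scene stay as the last step left them, time stands still between calls to the robot, and variables do not carry over. Pictures are saved under pics/ and viewed, about 8 in all and at most 12, crops included, and the job is handed in when it is done.

Besides the shell and the picture viewer there is one more tool, called after "Emit:" by a JSON object that holds its "op" and its "data", one argument or row to a line. play_rows: Moves the arm, as the interface text tells. Its arguments: {"type":"object","properties":{"delta_pos":{"type":"array","items":{"type":"array","items":{"type":"number"}}},"turn":{"type":"array","items":{"type":"number"}},"fingers":{"type":"array","items":{"type":"number"}},"squeeze":{"type":"number"}},"required":["delta_pos","turn","fingers"]}

```bash
mkdir -p pics; cat > h.py <<'E'
import numpy as np, cv2
from cell import ctrl
def ray(f,px):
    K=np.array([[f["fx"],0,f["cx"]],[0,f["fy"],f["cy"]],[0,0,1]])
    u=cv2.undistortPoints(np.array([[px]],float),K,np.array(f["dist"],float))[0,0]
    return np.array([u[0],-u[1],-1.])
def pt(f,px,z=None):
    d=np.array(f["rotation"])@ray(f,px); e=np.array(f["eye"])
    if z is not None: return e+d*(z-e[2])/d[2]
    c,r=int(round(px[0])),int(round(px[1]))
    w=f["z_map"][max(r-1,0):r+2,max(c-1,0):c+2]; w=w[w>0]
    return e+d*np.median(w) if len(w) else None
def save(f,n): cv2.imwrite("pics/"+n,f["color"][:,:,::-1])
E
python3 - <<'E'
from h import *
np.set_printoptions(precision=4,suppress=True)
s=ctrl.state(); print({k:np.round(v,3).tolist() for k,v in s.items()}, ctrl.tip_reach)
fs=[]
for n in ["top","side"]:
    f=ctrl.grab_frame(n); save(f,n+"0.png"); print(n,f["eye"])
    for l in ["sleeve_mid","vice","vice_rest","jaw_left","jaw_right","blank_a_mid","gauge","cup","lap","flask"]:
        for o in ctrl.place_of(f,l)[:3]:
            print(l,round(o["p"],2),np.round(o["position"],1),pt(f,o["position"]), pt(f,o["position"],.14) if l=="sleeve_mid" else pt(f,o["position"],.036 if l=="vice_rest" else 0.))
a=cv2.imread("pics/top0.png");
E
```

```text
{'clock': 0.0, 'joint_pos': [1.096, 0.265, 1.605, -0.0, 1.274, -0.037], 'dq': [0.001, -0.002, 0.001, -0.001, 0.0, 0.001], 'joint_torque': [0.002, -50.211, -35.687, 0.073, 0.029, -0.0], 'position': [0.286, 0.611, 0.245], 'eef_rot': [[-0.001, -0.906, 0.424], [-0.002, 0.424, 0.906], [-1.0, 0.0, -0.002]], 'wrist_force': [0.04, 0.307, -0.707], 'moment': [0.017, 0.001, 0.003], 'width': 0.088} 0.008
top [0.3804 0.0881 1.9013]
sleeve_mid 0.96 [310.4 204.4] [ 0.4913 -0.0355  0.1612] [ 0.4926 -0.037   0.14  ]
vice 0.68 [306.7 204.7] [ 0.49   -0.0223  0.171 ] [ 0.5008 -0.0332  0.    ]
vice_rest 0.62 [312.1 177.1] [ 0.5955 -0.0515  0.0648] [ 0.5988 -0.0537  0.036 ]
jaw_left 0.58 [306.9 206.4] [ 0.484  -0.0226  0.1738] [ 0.4945 -0.0337  0.    ]
jaw_right 0.63 [306.5 204.3] [ 0.4918 -0.0221  0.1635] [ 0.5023 -0.0325  0.    ]
blank_a_mid 0.71 [312.8 180.3] [ 0.583  -0.0531  0.073 ] [ 0.591  -0.0587  0.    ]
gauge 0.59 [395.2 174.9] [ 0.6014 -0.3636  0.0184] [ 0.6035 -0.368   0.    ]
cup 0.68 [412.5 203.7] [ 0.4937 -0.4274  0.0041] [ 0.494  -0.4285  0.    ]
lap 0.71 [414.8 244.2] [ 0.3436 -0.4247  0
[... 356 characters left out ...]
 -0.0457  0.036 ]
vice_rest 0.45 [310.1 171.8] [0.6299 0.3817 0.0329] [0.6287 0.3774 0.036 ]
jaw_right 0.59 [304.2 260.9] [ 0.466  -0.1722  0.138 ] [ 0.5    -0.0505  0.    ]
blank_a_mid 0.65 [335.2 245.7] [ 0.5928 -0.0683  0.0674] [ 0.6176 -0.0057  0.    ]
gauge 0.77 [370.5 341.3] [ 0.5981 -0.3795  0.0178] [ 0.6044 -0.3697  0.    ]
cup 0.84 [334.6 367.5] [ 0.4751 -0.4497  0.0569] [ 0.4884 -0.4214  0.    ]
cup 0.36 [334.6 241.4] [ 0.5968 -0.0492  0.0668] [0.6216 0.0142 0.    ]
lap 0.86 [283.6 383.9] [ 0.3509 -0.4474  0.0217] [ 0.3529 -0.4369  0.    ]
lap 0.74 [302.  257.6] [ 0.4615 -0.1645  0.1442] [ 0.4964 -0.035   0.    ]
flask 0.7 [311.  169.8] [0.6339 0.3837 0.0407] [0.6502 0.4403 0.    ]
```

View pics/top0.png

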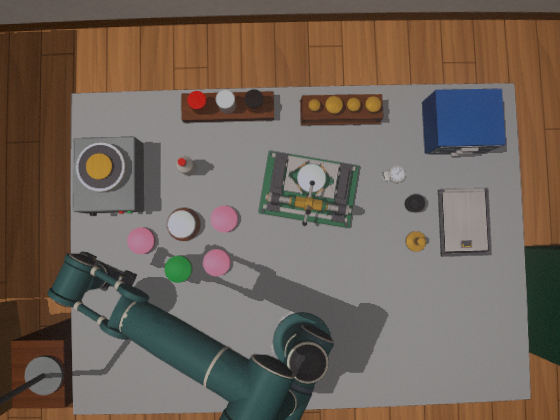

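View pics/side0.png

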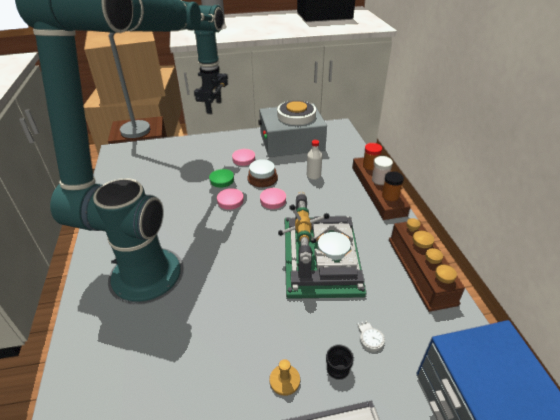

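The top view shows the vice at about (310,190), with the hex body at (310,204). The clear/white blank lies on the rest at (312,178), and the spare is on the walnut stand at (182,224). The pink and green discs are look-alikes. The vice is yawed slightly. Next I'll measure that yaw.

```bash
cat > m.py <<'E'
from h import *
np.set_printoptions(precision=4,suppress=True)
def cloud(f):
    v,u=np.nonzero(f["z_map"]>0)
    K=np.array([[f["fx"],0,f["cx"]],[0,f["fy"],f["cy"]],[0,0,1]])
    q=cv2.undistortPoints(np.stack([u,v],1).astype(float)[:,None],K,np.array(f["dist"],float))[:,0]
    d=np.stack([q[:,0],-q[:,1],-np.ones(len(q))],1)*f["z_map"][v,u][:,None]
    return d@np.array(f["rotation"]).T+np.array(f["eye"]), f["color"][v,u].astype(int)
E
python3 - <<'E'
from m import *
for n in ["top","side"]:
    f=ctrl.grab_frame(n); P,C=cloud(f)
    near=np.hypot(P[:,0]-.53,P[:,1]+.04)<.25
    g=near&(C[:,1]>1.4*C[:,0])&(C[:,1]>1.2*C[:,2])&(P[:,2]<.04)&(P[:,2]>.005)
    r=cv2.minAreaRect(P[g][:,:2].astype(np.float32)); print(n,"base",r)
    m=near&(P[:,2]>.135)&(P[:,2]<.19)&(abs(P[:,0]-.495)<.06)
    br=m&(C[:,0]>1.5*C[:,2])&(C[:,0]>70)
    print("bronze",br.sum(),np.median(P[br],0) if br.any() else "")
    Q=P[m][:,:2]; l=cv2.fitLine(Q.astype(np.float32),cv2.DIST_HUBER,0,.01,.01).ravel(); print("axis",l, np.arctan2(-l[0],l[1]))
    hi=near&(P[:,2]>.175); print("hi",hi.sum(), P[hi][np.argsort(-P[hi][:,2])][:8])
    w=near&(np.hypot(P[:,0]-.594,P[:,1]+.05)<.035); print("blank z",np.median(P[w],0))
E
```

```text
top base ((0.5577223896980286, -0.04147443175315857), (0.3363952040672302, 0.23089593648910522), 78.95547485351562)
bronze 324 [ 0.4975 -0.0256  0.1555]
axis [ 0.1906  0.9817  0.4989 -0.0279] -0.19181177
hi 50 [[ 0.4659 -0.0192  0.2254]
 [ 0.4627 -0.0192  0.2231]
 [ 0.4596 -0.0159  0.2214]
 [ 0.4628 -0.0227  0.2195]
 [ 0.4693 -0.0262  0.2195]
 [ 0.4694 -0.023   0.2187]
 [ 0.4697 -0.0199  0.2153]
 [ 0.4597 -0.0262  0.2143]]
blank z [ 0.5956 -0.0484  0.0656]
side base ((0.5567229986190796, -0.048241645097732544), (0.33008596301078796, 0.23100312054157257), 79.02397155761719)
bronze 290 [ 0.4949 -0.0386  0.1556]
axis [ 0.202   0.9794  0.4832 -0.0967] -0.20340306
hi 78 [[ 0.4645 -0.0211  0.2193]
 [ 0.4639 -0.0241  0.2181]
 [ 0.4584 -0.0223  0.2176]
 [ 0.4624 -0.0175  0.2168]
 [ 0.4672 -0.0227  0.2164]
 [ 0.4607 -0.0252  0.2157]
 [ 0.4664 -0.0263  0.2156]
 [ 0.458  -0.0242  0.2154]]
blank z [ 0.5911 -0.0499  0.0658]
```

Emit:
{"op": "play_rows", "data": {
  "delta_pos": [
    [-1.5, 0, 0],
    [-3, 0, -2],
    [-4, 0, -4],
    [-4, 0, -6],
    [-4, 0, -8],
    [-4, -1, -10],
    [-4, -2, -12],
    [-4, -3, -14]
  ],
  "turn": [0, 0, 0, 0, 0, 0, 0, 0],
  "fingers": [0, 0, 0, 0, 0, 0, 0, 0]
}}

```text
clock: 2.0
position: [0.2044, 0.2935, 0.3468]
eef_rot: [[0.001, -0.906, 0.422], [0.0, 0.422, 0.906], [-1.0, -0.001, 0.001]]
wrist_force: [0.7, -0.2, 1.2]
width: 0.0262
```

Emit:
{"op": "play_rows", "data": {
  "delta_pos": [
    [0, -2, 0],
    [0, -4, 0],
    [0, -6, -1],
    [0, -8, -3],
    [0, -10, -5],
    [0, -12.2, -7],
    [0, -12.2, -7.8],
    [0, -12.2, -7.8]
  ],
  "turn": [0, -0.08, -0.16, -0.243, -0.243, -0.243, -0.243, -0.243],
  "fingers": [0, 0, 0, 0, 0, 0, 0, 0]
}}

```text
clock: 2.8
position: [0.3989, -0.0134, 0.347]
eef_rot: [[0.001, -0.981, 0.195], [-0.001, 0.195, 0.981], [-1.0, -0.001, -0.0]]
wrist_force: [-0.1, -0.3, -0.5]
width: 0.0005
```

```bash
python3 - <<'E'
from m import *
f=ctrl.grab_frame("wrist"); save(f,"w1.png"); print(f["eye"],f["rotation"])
s=ctrl.state(); print(s["clock"],s["position"],s["eef_rot"],s["wrist_force"],s["moment"],s["width"])
for l in ["sleeve_mid","sleeve","vice_rest","blank_a_mid"]:
    for o in ctrl.place_of(f,l)[:2]: print(l,o["p"],o["position"],pt(f,o["position"]),pt(f,o["position"],.14))
E
```

```text
[0.3211 0.0014 0.4836] [[ 0.1948 -0.9332 -0.302 ]
 [ 0.9808  0.1854  0.0597]
 [ 0.0003 -0.3078  0.9514]]
2.85 [ 0.3997 -0.0173  0.3468] [[ 0.001  -0.9802  0.1981]
 [-0.0048  0.1981  0.9802]
 [-1.     -0.002  -0.0045]] [ 1.3024 -2.1586  0.2532] [-0.0689 -0.0787  0.003 ] 0.00033518203091388983
sleeve_mid 0.64 [287.2, 268.6] [ 0.3909 -0.0107  0.3464] [ 0.4958 -0.0288  0.14  ]Traceback (most recent call last):
  File "<stdin>", line 5, in <module>
ValueError: it knows: blank, blank_a_mid, blank_b_mid, cup, flask, gauge, jaw_left, jaw_right, lap, sleeve_mid, vice, vice_rest
```

View pics/w1.png

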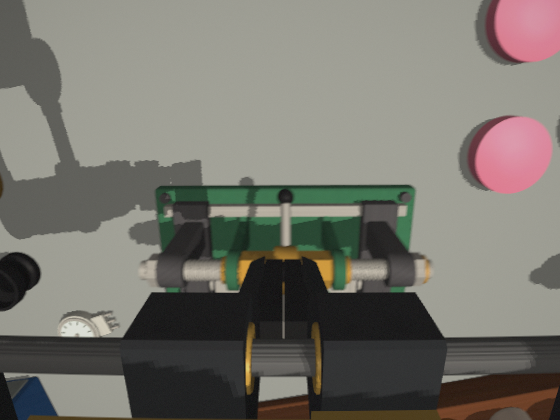

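The wrist view shows the vice square to the camera: rods at row 270, hub at (286,262) and the rear-low bar's ball at (286,196). The spare and the bystanders are well clear. Now I'll measure the ball and the axis here.

```bash
cat >> m.py <<'E'
ang=-0.193; EX=np.array([np.cos(ang),np.sin(ang),0]); EY=np.array([-np.sin(ang),np.cos(ang),0]); O=np.array([.496,-.0295,0])
def V(p): p=np.asarray(p)-O; return np.stack([p@EX,p@EY,p[...,2]],-1)
E
python3 - <<'E'
from m import *
f=ctrl.grab_frame("wrist"); P,C=cloud(f); v=V(P)
s=ctrl.state(); print("tcp",V(s["position"]))
for px in [(286,196),(286,192),(286,215),(286,230)]: print(px,V(pt(f,px)))
for a,b in [(-.11,-.06),(.06,.11)]:
    m=(v[:,1]>a)&(v[:,1]<b)&(v[:,2]>.11)&(v[:,2]<.165)&(abs(v[:,0])<.03)
    q=v[m]; print(m.sum(),"x mean/min/max",q[:,0].mean(),np.percentile(q[:,0],[2,98]),"z",np.percentile(q[:,2],[50,98]))
m=(v[:,2]>.01)&(v[:,2]<.035)&(C[:,1]>1.4*C[:,0])&(abs(v[:,1])<.2)&(abs(v[:,0])<.2)
print(cv2.minAreaRect(v[m][:,:2].astype(np.float32)))
t=ctrl.grab_frame("top"); P,C=cloud(t); v=V(P)
m=(v[:,2]>.01)&(v[:,2]<.035)&(C[:,1]>1.4*C[:,0])&(abs(v[:,1])<.2)&(abs(v[:,0])<.2)
print(cv2.minAreaRect(v[m][:,:2].astype(np.float32)))
m=(v[:,2]>.07)&(v[:,2]<.13)&(v[:,0]>.045)&(v[:,0]<.1)&(abs(v[:,1])<.03); print("front bar",v[m])
E
```

```text
tcp [-0.0987 -0.0019  0.3467]
(286, 196) [-0.0699 -0.0017  0.114 ]
(286, 192) [-0.0736 -0.0017  0.1118]
(286, 215) [-0.0509 -0.0019  0.1189]
(286, 230) [-0.0372 -0.002   0.1264]
1379 x mean/min/max -0.004391028363383573 [-0.0168  0.0117] z [0.1478 0.1564]
1365 x mean/min/max -0.004550788416065686 [-0.017   0.0116] z [0.1477 0.1564]
((0.02198249101638794, 0.0005058199167251587), (0.1533340960741043, 0.33708488941192627), 0.04820491746068001)
((0.06328299641609192, 0.0007199198007583618), (0.23062634468078613, 0.3356129229068756), 0.2760809063911438)
front bar [[ 0.0978  0.0194  0.0705]
 [ 0.0982  0.0159  0.0721]
 [ 0.0997  0.0054  0.0746]
 [ 0.0944  0.0154  0.0746]
 [ 0.0966 -0.0171  0.0711]
 [ 0.0981 -0.0276  0.0731]
 [ 0.085   0.025   0.0784]
 [ 0.0895  0.0035  0.0708]
 [ 0.0909 -0.0102  0.0791]
 [ 0.0948 -0.0283  0.0711]
 [ 0.0829  0.0206  0.0719]
 [ 0.0852 -0.0152  0.0723]
 [ 0.086  -0.0189  0.0705]
 [ 0.0755  0.0196  0.0743]
 [ 0.0689  0.0149  0.0747]
 [ 0.0713  0.0041  0.0701]
 [ 0.0668 -0.0145  0.0728]
 [ 0.0582  0.0165  0.0707]]
```

Emit:
{"op": "play_rows", "data": {
  "delta_pos": [
    [1.5, 0, 0],
    [3, 0, 0],
    [4.5, 0, 0],
    [5.9, -0.5, 0],
    [5.9, -1.0, 0],
    [5.9, -1.4, 0],
    [5.9, -1.7, 0],
    [5.9, -1.7, 0]
  ],
  "turn": [0, 0, 0, 0, 0, 0, 0, 0],
  "fingers": [0, 0, 0, 0, 0, 0, 0, 0]
}}

```text
clock: 3.8
position: [0.4431, -0.0188, 0.2017]
eef_rot: [[0.004, -0.981, 0.193], [-0.0, 0.193, 0.981], [-1.0, -0.004, 0.0]]
wrist_force: [0.1, -0.1, 0.1]
width: 0.0007
```

```bash
cat > st.py <<'E'
from m import *
s=ctrl.state(); p=V(s["position"]); F=np.array(s["wrist_force"]); M=np.array(s["moment"])
print(round(s["clock"],2),"tcp",p,"Fv",np.array([F@EX,F@EY,F[2]]),"Mv",np.array([M@EX,M@EY,M[2]]))
E
python3 st.py
```

```text
3.8 tcp [-0.0539  0.0003  0.2017] Fv [ 0.1184 -0.0289  0.0872] Mv [ 0.0958 -0.0097  0.0394]
```

Emit:
{"op": "play_rows", "data": {
  "delta_pos": [
    [0, -0.45, 0],
    [-0.19, -0.93, 0],
    [-0.23, -1.25, 0],
    [-0.27, -1.55, 0],
    [-0.27, -1.92, 0],
    [-0.25, -2.27, 0],
    [-0.18, -2.55, 0],
    [-0.08, -2.82, 0]
  ],
  "turn": [0, 0, 0, 0, 0, 0, 0, 0],
  "fingers": [0, 0, 0, 0, 0, 0, 0, 0]
}}

```text
clock: 4.6
position: [0.5092, -0.0321, 0.2029]
eef_rot: [[-0.002, -0.981, 0.194], [0.001, 0.194, 0.981], [-1.0, 0.002, 0.001]]
wrist_force: [-5.8, 2.0, 7.2]
width: 0.0004
```

```bash
python3 st.py
```

```text
4.6 tcp [ 0.0134 -0.      0.2029] Fv [-6.0634  0.8988  7.2221] Mv [0.1852 1.0996 0.017 ]
```

Emit:
{"op": "play_rows", "data": {
  "delta_pos": [
    [0.13, -0.26, 0],
    [0.3, -0.5, 0],
    [0.5, -0.71, 0],
    [0.71, -0.91, 0],
    [0.95, -1.06, 0],
    [1.21, -1.2, 0],
    [1.42, -1.29, 0],
    [1.42, -1.29, 0]
  ],
  "turn": [0, 0, 0, 0, 0, 0, 0, 0],
  "fingers": [0, 0, 0, 0, 0, 0, 0, 0]
}}

```text
clock: 5.4
position: [0.5423, -0.0386, 0.1674]
eef_rot: [[0.002, -0.981, 0.194], [0.0, 0.194, 0.981], [-1.0, -0.002, 0.001]]
wrist_force: [-2.7, 1.1, 4.0]
width: 0.0004
```

```bash
python3 st.py
```

```text
5.4 tcp [ 0.0472 -0.0001  0.1674] Fv [-2.9022  0.5197  4.0041] Mv [0.1421 0.2553 0.0145]
```

Emit:
{"op": "play_rows", "data": {
  "delta_pos": [
    [-1.6, 0, 0],
    [-3.3, 0, 0],
    [-3.3, 1.5, 0],
    [-3.3, 3.0, 0],
    [-3.3, 4.0, 0],
    [-3.3, 4.0, 0],
    [-2.3, 4.0, 0],
    [-1.45, 4.0, 0]
  ],
  "turn": [0, 0, 0, 0, 0, 0, 0, 0],
  "fingers": [0, 0, 0, 0, 0, 0, 0, 0]
}}

```text
clock: 6.2
position: [0.4452, -0.0197, 0.2032]
eef_rot: [[0.005, -0.981, 0.194], [-0.001, 0.194, 0.981], [-1.0, -0.005, 0.0]]
wrist_force: [0.5, -0.4, 0.6]
width: 0.0004
```

```bash
python3 - <<'E'
import runpy; runpy.run_path("st.py")
from m import *
for n in ["top","side"]:
    f=ctrl.grab_frame(n); P,C=cloud(f); v=V(P)
    m=(abs(v[:,1])<.02)&(abs(v[:,0])<.09)&(v[:,2]>.165)&(v[:,2]<.24)
    q=v[m&(v[:,0]>-.025)]; print(n,q[np.argsort(-q[:,2])][:6])
E
```

```text
6.2 tcp [-0.0517 -0.0001  0.2032] Fv [ 0.6209 -0.3365  0.56  ] Mv [0.0205 0.0173 0.0187]
top [[ 0.0704  0.0073  0.1712]
 [ 0.0716  0.0006  0.1709]
 [ 0.0758 -0.0023  0.1686]
 [ 0.0647  0.0027  0.1678]
 [ 0.068   0.0033  0.1678]
 [ 0.0793 -0.0018  0.1674]]
side [[-0.0122  0.0009  0.2201]
 [-0.0125 -0.0059  0.2183]
 [-0.0122  0.      0.2171]
 [-0.0124 -0.0051  0.2138]
 [-0.012  -0.0002  0.2059]
 [-0.012  -0.0021  0.2037]]
```

Emit:
{"op": "play_rows", "data": {
  "delta_pos": [
    [-0.04, -0.5, 0],
    [-0.08, -0.82, 0],
    [-0.12, -1.12, 0],
    [-0.16, -1.42, 0],
    [-0.16, -1.62, 0],
    [-0.15, -1.82, 0],
    [-0.15, -2.0, 0],
    [-0.14, -2.16, 0]
  ],
  "turn": [0, 0, 0, 0, 0, 0, 0, 0],
  "fingers": [0, 0, 0, 0, 0, 0, 0, 0]
}}

```text
clock: 7.1
position: [0.4968, -0.0298, 0.2073]
eef_rot: [[-0.001, -0.981, 0.194], [0.001, 0.194, 0.981], [-1.0, 0.001, 0.0]]
wrist_force: [-7.3, 2.0, 5.0]
width: 0.0006
```

```bash
cat >> st.py <<'E'
# contact: tip corner on bar (r~58) or ball
c=np.array([p[0]+.009,p[2]-.008-.14]); r=np.hypot(*c); phi=np.arctan2(*c)+np.arcsin(.005/r)
b=np.arcsin(np.clip((c[0]+.009)/.076,-1,1)); ball=b<phi
if ball: phi=b; c=np.array([c[0],.076*np.cos(b)])
Fx,Fz=-(F@EX),-F[2]; print("phi %.3f %s torque %.3f"%(phi,"ball" if ball else "tip",c[1]*Fx-c[0]*Fz))
E
python3 st.py
```

```text
7.1 tcp [ 0.0008 -0.0001  0.2073] Fv [-7.5346  0.5612  4.9548] Mv [0.0707 1.0859 0.0341]
phi 0.247 tip torque 0.496
```

Emit:
{"op": "play_rows", "data": {
  "delta_pos": [
    [0.02, -0.08, 0],
    [0.04, -0.15, 0],
    [0.06, -0.22, 0],
    [0.08, -0.29, 0],
    [0.1, -0.36, 0],
    [0.12, -0.43, 0],
    [0.14, -0.5, 0],
    [0.17, -0.56, 0]
  ],
  "turn": [0, 0, 0, 0, 0, 0, 0, 0],
  "fingers": [0, 0, 0, 0, 0, 0, 0, 0]
}}

```text
clock: 7.9
position: [0.5098, -0.0323, 0.2031]
eef_rot: [[-0.003, -0.981, 0.194], [0.001, 0.194, 0.981], [-1.0, 0.003, 0.001]]
wrist_force: [-8.7, 2.2, 7.0]
width: 0.0004
```

```bash
python3 st.py
```

```text
7.9 tcp [ 0.0141 -0.      0.2031] Fv [-8.9939  0.5201  6.9999] Mv [ 0.1202  1.4363 -0.0033]
phi 0.436 ball torque 0.781
```

Emit:
{"op": "play_rows", "data": {
  "delta_pos": [
    [0.04, -0.07, 0],
    [0.08, -0.14, 0],
    [0.12, -0.21, 0],
    [0.16, -0.28, 0],
    [0.2, -0.34, 0],
    [0.24, -0.4, 0],
    [0.27, -0.45, 0],
    [0.3, -0.5, 0]
  ],
  "turn": [0, 0, 0, 0, 0, 0, 0, 0],
  "fingers": [0, 0, 0, 0, 0, 0, 0, 0]
}}

```text
clock: 8.7
position: [0.5222, -0.0346, 0.1959]
eef_rot: [[-0.002, -0.981, 0.194], [0.001, 0.194, 0.981], [-1.0, 0.002, 0.001]]
wrist_force: [-9.8, 2.9, 8.5]
width: 0.0004
```

```bash
sed -i 's/ball=b<phi/ball=b>phi/' st.py; python3 st.py; python3 - <<'E'
from h import *
o=[]
for n,(c,r) in [("top",(312,178)),("side",(330,245))]:
    f=ctrl.grab_frame(n); a=f["color"][r-35:r+35,c-45:c+45,::-1]; o.append(cv2.resize(a,None,fx=6,fy=6,interpolation=cv2.INTER_CUBIC)[:,:400])
cv2.imwrite("pics/c1.png",np.hstack(o))
E
```

```text
8.7 tcp [0.0267 0.     0.1959] Fv [-10.1656   1.0025   8.5132] Mv [ 0.1949  1.5677 -0.0036]
phi 0.724 tip torque 0.791
```

View pics/c1.png

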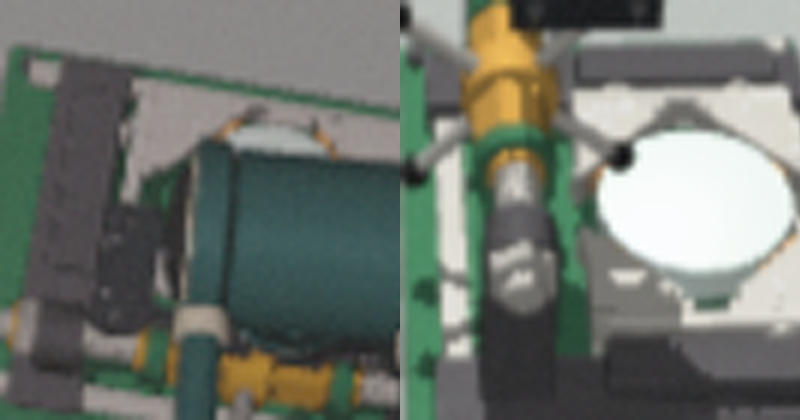

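The right crop (side view) shows both cork-faced Vs flush against the clear blank's rim, with the blank lying flat at about (695,200). The torque rose from about 0.49 free to 0.66 and then 0.79 N m (×1.6), so I'm stopping here and backing off straight up.

Emit:
{"op": "play_rows", "data": {
  "delta_pos": [
    [-0.8, 0.05, 0],
    [-2, 0.1, 0],
    [-3.5, 0.1, 0],
    [-5, 0.1, 0],
    [-6, 1.0, 0],
    [-6, 2.5, 0],
    [-6, 4, 0],
    [-6, 4, 0]
  ],
  "turn": [0, 0, 0, 0, 0, 0, 0, 0],
  "fingers": [0, 0, 0, 0, 0, 0, 0, 0]
}}

```text
clock: 9.6
position: [0.4229, -0.0153, 0.3463]
eef_rot: [[0.004, -0.981, 0.193], [-0.0, 0.193, 0.981], [-1.0, -0.004, 0.0]]
wrist_force: [0.3, 0.2, 0.7]
width: 0.0005
```

```bash
python3 st.py; python3 - <<'E'
from m import *
o=[]
for n,(c,r) in [("top",(312,185)),("side",(325,245))]:
    f=ctrl.grab_frame(n); a=f["color"][r-35:r+35,c-33:c+33,::-1]; o.append(cv2.resize(a,None,fx=6,fy=6,interpolation=cv2.INTER_CUBIC))
    P,C=cloud(f); v=V(P)
    m=(abs(v[:,1])<.08)&(v[:,0]>.04)&(v[:,0]<.17)&(v[:,2]>.058)&(v[:,2]<.08)&(C.min(1)>170)
    q=v[m]; print(n,"blank",cv2.minEnclosingCircle(q[:,:2].astype(np.float32)),q.mean(0), np.linalg.lstsq(np.c_[q[:,:2],np.ones(len(q))],q[:,2],rcond=None)[0])
    m=(abs(v[:,1])<.02)&(abs(v[:,0])<.09)&(v[:,2]>.17)&(v[:,2]<.24); q=v[m]; print(q[np.argsort(-q[:,2])][:3])
cv2.imwrite("pics/c2.png",np.hstack(o))
E
```

```text
9.6 tcp [-0.0745 -0.0001  0.3463] Fv [0.2826 0.2885 0.7469] Mv [ 0.0131  0.028  -0.0529]
phi -0.295 tip torque -0.105
top blank ((0.09569686651229858, 0.002403195947408676), 0.046389058232307434) [0.0953 0.0068 0.0654] [ 0.042  -0.0151  0.0615]
[[ 0.0498  0.0034  0.2112]
 [ 0.0509 -0.0031  0.2111]
 [ 0.0462  0.006   0.2094]]
side blank ((0.10212184488773346, 0.0010390669340267777), 0.09690774977207184) [ 0.1045 -0.0059  0.0625] [-0.0064  0.0065  0.0632]
[[ 0.0492  0.0005  0.2083]
 [ 0.046  -0.0034  0.2078]
 [ 0.0465  0.0022  0.2069]]
```

View pics/c2.png

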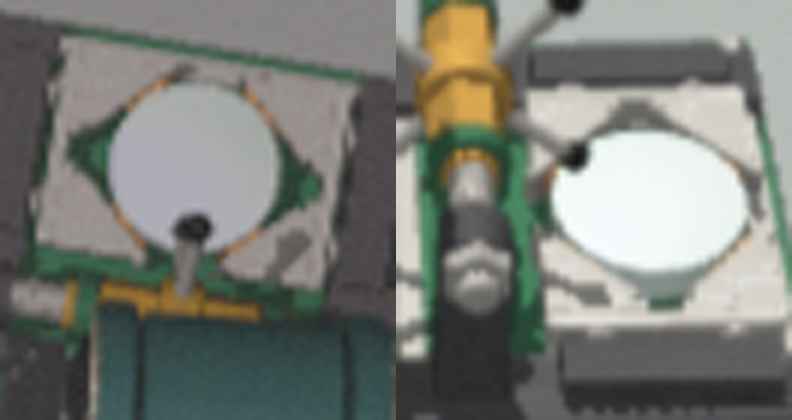

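The crops show the blank seated against all four cork V-faces, near the rest's centre and flat. The bar has stayed at φ≈0.69 and the arm is clear, so I'm handing in.

```bash
python3 -c "
from cell import ctrl
print(ctrl.finish_job())"
```

```text
the job is handed in; nothing more can be done
None
```

I turned the turnbuckle with two tommy bars in turn, from about 1.12 to 3.85 rad, until both jaws gripped the blank. Then I lifted the gripper clear and handed the job in at 9.7 s.

**Grip:** The turning torque was about 0.49 N m with the jaws free. It then rose to 0.66 and 0.79 N m. That is about 1.6 times free, slightly over the "half as hard again" you asked for. I estimate a grip of about 80 N per jaw, inside the 45–115 N window. This comes from feel only, as I had no direct reading of the jaw force.

**Blank:** In the last pictures it sits against all four cork faces. It measures within about 5 mm of the rest's centre, which is only as fine as the cameras can tell.
- **Flatness:** the side camera showed a slope under 0.01 rad. The top camera gave 0.04 rad, but a bar partly hid the blank there.
- **Side-camera circle fit:** its radius came out far too large because stray pixels got in, so I ignored it.

**After letting go:** The body stayed where I left it, with the ball measured at 0.69 rad against 0.72 under load. The wrist force was back near zero. I did not re-measure the spare blank or the other things on the counter, but the tool never went near them.

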